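# Find the concealed catch by touch

## Task

The wooden box's drawer has no handle: one of the five look-alike tiles in its top is a concealed catch. Feel gently across the tiles with the fingertips until you find the one that sinks in (the others give only a little and spring back), press it all the way down so that the drawer comes out, and move clear. Do not touch the drawer itself, and pick up or shift nothing that stands around.

Things in the scene. Friction and masses are not known exactly. Their poses are not given: they have to be found in the camera images.
- case: Low dark wooden box, fixed to the bench: 100 mm deep (x), 310 long (y), 76 high. Origin: centre of its underside, on the worktop; x from the drawer front (robot side) to the back, z up. In its flat top, flush, a row of five look-alike lighter wood tiles, 49 mm square, 56 mm apart along y, with 7 mm ribs between. Four are mere covers on a firm sprung bed: they give 1 mm per 2.5 N, at most 3.5 mm, and spring back. One, a different one each time, is the catch
- tile_1 (a point): Centre of the upper face of tile 1 of 5 while unpressed, 76 mm above the worktop (tile 1 is at the box's +y end, tile 5 at its -y end). It marks the place only: it does not tell which tile is the catch and does not move when a tile is pressed. Axes as the box.
- tile_2 (a point): Centre of the upper face of tile 2 of 5 while unpressed, 76 mm above the worktop (tile 1 is at the box's +y end, tile 5 at its -y end). It marks the place only: it does not tell which tile is the catch and does not move when a tile is pressed. Axes as the box.
- tile_3 (a point): Centre of the upper face of tile 3 of 5 while unpressed, 76 mm above the worktop (tile 1 is at the box's +y end, tile 5 at its -y end). It marks the place only: it does not tell which tile is the catch and does not move when a tile is pressed. Axes as the box.
- tile_4 (a point): Centre of the upper face of tile 4 of 5 while unpressed, 76 mm above the worktop (tile 1 is at the box's +y end, tile 5 at its -y end). It marks the place only: it does not tell which tile is the catch and does not move when a tile is pressed. Axes as the box.
- tile_5 (a point): Centre of the upper face of tile 5 of 5 while unpressed, 76 mm above the worktop (tile 1 is at the box's +y end, tile 5 at its -y end). It marks the place only: it does not tell which tile is the catch and does not move when a tile is pressed. Axes as the box.
- catch (a joint): How far the catch tile is pressed in, in m: 0 flush with the top, 0.008 at its stop. It yields straight down to 4 to 5 N. Sliding friction, no return spring: it stays where it is left.
- drawer (a joint): How far the drawer stands out of the box towards the robot (the box's -x), in m: 0 shut, 0.032 when the catch is fully in. A linkage drives it out by 4 mm for each mm the catch goes in. The drawer fills the front of the box, its front 291 mm long and 44 mm high, flush when shut, with no handle.
- tape_roll: Loose roll of pale tape, 75 mm across, 25 mm high, left of the box (its +y end). To be left alone. Origin: centre of its underside.
- wax_puck: Loose yellow-brown wax disc, 45 mm across, 16 mm high, behind the box. To be left alone. Origin: centre of its underside.
- charcoal_block: Loose black charcoal block, 50 x 75 x 25 mm, behind the box. To be left alone. Origin: centre of its underside.
- ring_clamp: Loose wooden ring clamp, 26 x 126 x 18 mm, lying front to back right of the box (its -y end). To be left alone. Origin: centre of its underside.

How it is judged:
At the end, for the whole second after the job is handed in: The catch tile is pressed in by more than 6.5 of its 8 mm, the drawer stands more than 25 mm out and is at rest, and the tape roll, wax disc, charcoal block and ring clamp are within 15 mm of where they stood (value of joint catch above 0.0065 m and value of joint drawer above 0.025 m and velocity of joint drawer below 0.005 m/s and distance of each of tape_roll, wax_puck, charcoal_block, ring_clamp from where it was at the start of the episode below 0.015 m); the robot touches nothing.
It fails at once if the drawer is touched by the robot (over 1 N) (contact force between any of the fingers, the arm and drawer above 1 N).
It fails at once if anything is pressed with more than 60 N (contact force between any of the fingers, the arm and anything else above 60 N).
It fails at once if a loose thing that stands around is lifted or shifted by more than 15 mm (distance of any of tape_roll, wax_puck, charcoal_block, ring_clamp from where it was at the start of the episode above 0.015 m).
It also fails if it takes over 42 s, if anything falls off the work surface, if the arm or the gripper's body presses on something with over 40 N, if the wrist force passes 120 N, or if a joint passes its speed limit or range.

## Robot

A 6-joint arm with a two-finger parallel gripper is mounted at the origin on a cart in front of the work surface, level with it; the furniture and walls round the work are solid. World frame = base frame: x ahead of the robot, y to its left, z up, the work surface at z = 0. Lengths are in m, angles in rad, forces in N, time in s.
With the tool pointing down it reaches from about 0.375 to 0.975 m from the base axis. Payload 3.8 kg.
Tool frame: the origin (TCP) lies on the mounting face of the last link; the fingertips stand 173 mm ahead of it and the grasp point (between the pads) lies 155 mm ahead of it; z points along the fingers, y is the direction in which the jaws open and shut (so a half turn about z gives the same grasp; the last joint's range is limited). The gripper opens to 85 mm and grips with 20 to 120 N. Pads are 22 mm wide; open, the fingers measure 114 mm over their backs; the gripper's body (76 mm by 85 mm) begins 54 mm behind the grasp point. The pads swing forward as they close: fully open they stand 13 mm farther back than shut.
Start: joints at [-1.257, 0.264, 1.604, -0, 1.274, -0.037], TCP at [0.232, -0.634, 0.405] pointing down, gripper open.
Joint ranges: [-2.63, 2.63], [-0.94, 2.18], [0.31, 2.57], [-1.31, 4.45], [0, 2.66], [-2.55, 2.55]. Speed limits (rad/s): [2.57, 2.57, 3.14, 3.14, 3.14, 3.14].

## Interface

Orientations are given as a rotation vector (axis times angle).
In Python, from workcell import bot, imaging, order gives the robot as it stands. The module is installed in compiled form; this text tells all that it offers.
- The arm moves only by the shell command python3 -m creep 'ROWS' [OPENING] [FORCE]. ROWS is JSON, a list of rows, each an object with "slide": the shift along the tool's x, y, z each as a share of 25 mm, from -1 to 1, a list of three; "angular": the turn, a rotation vector about the tool's x, y, z each as a share of 4 degrees, from -1 to 1, a list of three. A call has 1 to 5 rows; each row shifts and turns the commanded pose from where the row before left it, along the tool's axes as they then stand; what a row does not reach is not made up. A row lasts 1/12 s, in which the tool goes at most 41.7 mm and 7.16 degrees, less where a joint would pass 70% of its speed; a pose out of reach is approached as far as the arm can. A call with a number of a shift or a turn outside -1 to 1 is refused whole. A call with a gripper value outside its range is refused whole. OPENING is the closure, from -1 (fully open) to 1 (shut), set as the call begins (- or left out, the last holds). The fingers move at their own pace and stop on an object; FORCE is the grip in N (left out, the last holds). Time passes only in rows, so rows that do not move let the fingers close. It gives the time, the measured TCP pose, the force and the opening at its end, in the units of the state.
- bot.read_state(): the state, without advancing time (a new reading comes with each control period).
- imaging.read_camera(name): name is "scene" or "top" or "wrist"; returns (picture, depth): 384x512x3 uint8, red, green, blue; 384x512 float32, m along the optical axis (not along the pixel's ray), 0 where there is no reading.
- imaging.camera_model(name): a dict with "fovy" (degrees; the focal length in pixels is half the picture's height over the tangent of half this angle, whatever the lens; pixels are square), "cx", "cy" (the principal point, pixels), "k1" (the pictures are not rectified: a ray, as slopes to the right and down, at radius r is drawn at 1 + k1 r^2 times it, then the intrinsics apply), "camera_from_world" (4x4, takes a point from world to camera coordinates); the wrist camera has in their place "tool_from_camera" (4x4, takes a point from camera to tool coordinates, whose origin is the TCP and whose axes are the flange's). Camera axes: x right, y down, z forward; pixel columns grow to the right and rows downward; lengths in m; the calibration is good to about 2 mm. A picture is of the moment at which its call begins: read the wrist's pose just before it. camera_model takes no time and is no camera call.
- order.finish_job(): hands the job in, once; it reports no verdict.
The state is a dict: "time": time; "q": joint angles; "joint_vel": joint speeds; "joint_torque": joint torques, N m; "tool_pos": TCP position; "tcp_rot": TCP orientation; "wrist_force": force on the tool from outside, world axes, zero at the start; "torque": the same for the moment, N m; "width": opening from 0.0 (shut) to 1.0 (fully open).
Only numpy, scipy, OpenCV 4.12 (cv2) and the standard library are available. Lean on these libraries where they do the work, as an engineer would, in place of code of your own. Each camera call takes 0.05 s, during which the arm holds its last target.

## Working session

There is one attempt and no reset: what is moved stays moved. The work goes in short steps, Python scripts to look and compute and a shell command to move; the robot and the scene stay as the last step left them, time stands still between calls to the robot, and variables do not carry over. Pictures are saved under pics/ and viewed, and the job is handed in when it is done.

```bash
mkdir -p pics
python3 - <<'E'
from workcell import bot, imaging
import cv2,numpy as np
print(bot.read_state())
for n in ("scene","top"):
    p,d=imaging.read_camera(n); cv2.imwrite(f"pics/{n}0.png",p[:,:,::-1]); np.savez(f"{n}0.npz",p=p,d=d)
    print(imaging.camera_model(n))
print(imaging.camera_model("wrist"))
E
```

```text
{'time': 0.0, 'q': array([-1.25692037e+00,  2.64787753e-01,  1.60539929e+00,  2.08253423e-05,
        1.27368404e+00, -3.68738254e-02]), 'joint_vel': array([ 5.74221291e-04,  9.59512711e-05, -1.85720203e-03, -2.01847444e-03,
        3.48742431e-04,  5.85920856e-04]), 'joint_torque': array([ 9.04940157e-05, -5.15111232e+01, -3.67317080e+01,  2.26360144e-04,
        1.28757881e-02,  4.57308090e-06]), 'tool_pos': array([ 0.23184314, -0.6335686 ,  0.4033246 ]), 'tcp_rot': array([-3.09118132e+00, -5.47732904e-01,  4.62804490e-04]), 'wrist_force': array([-0.2052063 ,  0.29452491, -0.38473578]), 'torque': array([-0.01900638, -0.01583012,  0.00469425]), 'width': 1.00066058453651}
{'fovy': 50.941276805346426, 'cx': 255.68975529690536, 'cy': 193.15845638772763, 'k1': -0.050527143467554186, 'camera_from_world': array([[-0.5418699 , -0.84042732,  0.00767735,  0.3400445 ],
       [-0.55768735,  0.35270788, -0.7513867 ,  0.33723523],
       [ 0.62877805, -0.41143539, -0.65981747,  0.76117306],
       [ 0.        ,  0.        ,  0.        ,  1.        ]])}
{'fovy': 53.500790230364146, 'cx': 258.377
[... 199 characters left out ...]
.56618304e-04, -8.60222264e-02,
         5.62911571e-01],
       [ 8.60091130e-02, -2.35362978e-02, -9.96016303e-01,
         8.71782112e-01],
       [ 0.00000000e+00,  0.00000000e+00,  0.00000000e+00,
         1.00000000e+00]])}
{'fovy': 68.48824712679615, 'cx': 260.75825545482166, 'cy': 191.89591114701503, 'k1': -0.025371508647811788, 'tool_from_camera': array([[ 3.71770817e-04, -9.45387295e-01, -3.25948959e-01,
         8.42745355e-02],
       [ 9.99999906e-01,  2.78232492e-04,  3.33590019e-04,
         6.29511715e-04],
       [-2.24682175e-04, -3.25949053e-01,  9.45387309e-01,
         3.12010555e-02],
       [ 0.00000000e+00,  0.00000000e+00,  0.00000000e+00,
         1.00000000e+00]])}
```

View pics/top0.png

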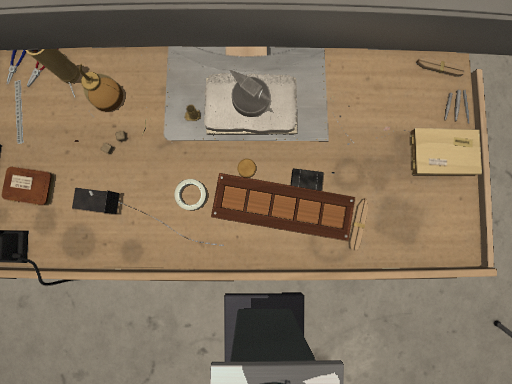

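View pics/scene0.png

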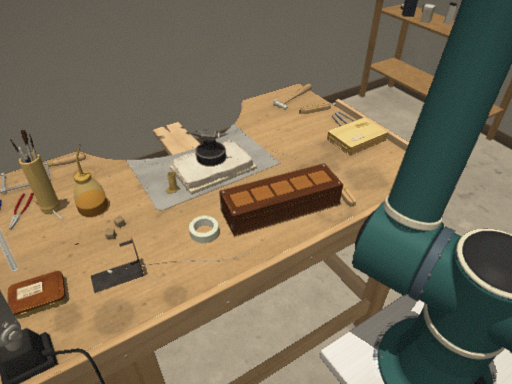

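The top view shows the box with tiles from about (234,198), tile 1, to (333,216), tile 5. The tape roll is at (190,194), wax at (247,168), charcoal at (307,179) and the clamp at (359,224). The scene view agrees with this. Next I measure the tiles.

```bash
cat > h.py <<'E'
import numpy as np,cv2
from workcell import imaging
def K(m): 
    f=192/np.tan(np.radians(m['fovy'])/2); return np.array([[f,0,m['cx']],[0,f,m['cy']],[0,0,1.]])
def rays(m,uv):
    s=(np.asarray(uv,float)-[m['cx'],m['cy']])/K(m)[0,0]
    r=s.copy()
    for _ in range(20): r=s/(1+m['k1']*(r**2).sum(1,keepdims=True))
    return np.c_[r,np.ones(len(r))]
def onplane(m,uv,z):
    T=m['camera_from_world'];R=T[:3,:3];c=-R.T@T[:3,3]
    d=rays(m,uv)@R
    return c+d*((z-c[2])/d[:,2])[:,None]
E
python3 - <<'E'
from h import *
for n,roi in (("top",(170,245,200,365)),("scene",(160,235,215,350))):
    z=np.load(n+"0.npz");p,d=z['p'],z['d'];m=imaging.camera_model(n)
    hsv=cv2.cvtColor(p,cv2.COLOR_RGB2HSV)
    a,b,c,e=roi
    for uv in ([(234,198),(283,208),(333,216),(225,180)] if n=="top" else [(242,196),(320,178)]): print(uv,hsv[uv[1],uv[0]],p[uv[1],uv[0]],d[uv[1],uv[0]])
    mk=cv2.inRange(hsv,(5,120,110),(16,255,255)); M=np.zeros_like(mk);M[a:b,c:e]=mk[a:b,c:e]
    cv2.imwrite(f"pics/mask_{n}.png",M)
    cs,_=cv2.findContours(M,cv2.RETR_EXTERNAL,cv2.CHAIN_APPROX_NONE)
    for k in cs:
        if cv2.contourArea(k)<80: continue
        mo=cv2.moments(k);uv=np.array([[mo['m10']/mo['m00'],mo['m01']/mo['m00']]])
        r=cv2.minAreaRect(k)
        print(n,uv.round(1),cv2.contourArea(k),onplane(m,uv,.076).round(4),r[1])
E
```

```text
(234, 198) [ 13 156 136] [136  90  53] 0.8434922
(283, 208) [ 13 153 138] [138  91  55] 0.84032845
(333, 216) [ 13 151 133] [133  88  54] 0.84500927
(225, 180) [ 10 161  81] [81 47 30] 0.8436594
top [[332.8 215.4]] 405.5 [[ 0.5028 -0.1176  0.076 ]] (20.9838924407959, 21.516094207763672)
top [[308.3 211.1]] 420.0 [[ 0.5124 -0.0629  0.076 ]] (21.371868133544922, 21.536266326904297)
top [[283.4 206.7]] 418.5 [[ 0.5222 -0.0079  0.076 ]] (21.371868133544922, 22.029464721679688)
top [[258.6 202.3]] 420.5 [[0.532  0.0471 0.076 ]] (21.555696487426758, 21.376813888549805)
top [[233.7 197.8]] 421.0 [[0.5419 0.1019 0.076 ]] (21.46625518798828, 21.645139694213867)
(242, 196) [ 15 173 170] [170 111  55] 1.0153011
(320, 178) [ 14 176 168] [168 107  52] 1.0761111
scene [[241.3 198.1]] 243.5 [[0.5423 0.0987 0.076 ]] (14.208337783813477, 21.400211334228516)
scene [[261.9 192.6]] 234.0 [[0.5324 0.0433 0.076 ]] (14.697578430175781, 21.702966690063477)
scene [[281.6 187.2]] 226.0 [[ 0.5228 -0.0116  0.076 ]] (14.471455574035645, 21.400211334228516)
scene [[300.8 181.9]] 210.5 [[ 0.5131 -0.0671  0.076 ]] (13.59869384765625, 21.016162872314453)
scene [[319.3 176.8]] 201.5 [[ 0.5037 -0.1223  0.076 ]] (13.331280708312988, 21.137096405029297)
```

Both views give the same tiles within 4 mm, with pitch 56 mm and box yaw about -10°. I turn the tool +30° about its z so the jaws lie along the row, and shut the gripper.

```bash
python3 -m creep '[{"slide":[0,0,0],"angular":[0,0,1]},{"slide":[0,0,0],"angular":[0,0,1]},{"slide":[0,0,0],"angular":[0,0,1]},{"slide":[0,0,0],"angular":[0,0,1]}]' 1 20
python3 -m creep '[{"slide":[0,0,0],"angular":[0,0,1]},{"slide":[0,0,0],"angular":[0,0,1]},{"slide":[0,0,0],"angular":[0,0,1]},{"slide":[0,0,0],"angular":[0,0,0.5]},{"slide":[0,0,0],"angular":[0,0,0]}]'
cat >> h.py <<'E'
from workcell import bot
from scipy.spatial.transform import Rotation as Ro
TILE={1:(.542,.1003),2:(.532,.0452),3:(.5225,-.0097),4:(.5128,-.065),5:(.503,-.120)}
def to(n,tipz):
    s=bot.read_state();R=Ro.from_rotvec(s['tcp_rot']).as_matrix()
    g=np.array([*TILE[n],tipz]);tip=s['tool_pos']+.173*R[:,2]
    print('t',s['time'],'tip',tip.round(4),'F',s['wrist_force'].round(2),'w',round(s['width'],3),'toolx',R[:,0].round(3),'z',R[:,2].round(3))
    print('units to go',((R.T@(g-tip))/.025).round(2))
E
python3 -c "
from h import *
to(5,.15)"
```

```text
time: 0.43
tool_pos: [0.2319, -0.6337, 0.4038]
tcp_rot: [-3.138, -0.107, 0.001]
wrist_force: [0.2, -0.1, -0.2]
width: 0.455
time: 0.85
tool_pos: [0.2319, -0.6337, 0.4039]
tcp_rot: [-3.129, 0.272, 0.001]
wrist_force: [0.1, -0.9, -0.2]
width: 0.003
t 0.85 tip [ 0.2318 -0.6335  0.2309] F [ 0.09 -0.91 -0.19] w 0.003 toolx [ 0.985 -0.173 -0.001] z [-0.     0.001 -1.   ]
units to go [  7.14 -22.1    3.26]
```

```bash
python3 -m creep '[{"slide":[0.32,-1,0]},{"slide":[0.32,-1,0]},{"slide":[0.32,-1,0]},{"slide":[0.32,-1,0]},{"slide":[0.32,-1,0]}]' || python3 -m creep '[{"slide":[0.32,-1,0],"angular":[0,0,0]},{"slide":[0.32,-1,0],"angular":[0,0,0]},{"slide":[0.32,-1,0],"angular":[0,0,0]},{"slide":[0.32,-1,0],"angular":[0,0,0]},{"slide":[0.32,-1,0],"angular":[0,0,0]}]'
python3 -c "
from h import *
to(5,.15)"
```

```text
time: 1.27
tool_pos: [0.2931, -0.5164, 0.4042]
tcp_rot: [-3.129, 0.27, 0.001]
wrist_force: [0.7, 1.0, -0.2]
width: 0.001
t 1.2667 tip [ 0.2931 -0.5163  0.2312] F [ 0.7   0.95 -0.21] w 0.001 toolx [ 0.985 -0.171 -0.   ] z [-0.     0.001 -1.   ]
units to go [  5.56 -17.05   3.26]validation failed for argument at $[0]...
```

```bash
python3 -m creep '[{"slide":[0.33,-1,0],"angular":[0,0,0]},{"slide":[0.33,-1,0],"angular":[0,0,0]},{"slide":[0.33,-1,0],"angular":[0,0,0]},{"slide":[0.33,-1,0],"angular":[0,0,0]},{"slide":[0.33,-1,0],"angular":[0,0,0]}]'
python3 -m creep '[{"slide":[0.33,-1,0],"angular":[0,0,0]},{"slide":[0.33,-1,0],"angular":[0,0,0]},{"slide":[0.33,-1,0],"angular":[0,0,0]},{"slide":[0.33,-1,0],"angular":[0,0,0]},{"slide":[0.33,-1,0],"angular":[0,0,0]}]'
python3 -m creep '[{"slide":[0.33,-1,0],"angular":[0,0,0]},{"slide":[0.33,-1,0],"angular":[0,0,0]},{"slide":[0.33,-1,0],"angular":[0,0,0]},{"slide":[0.33,-1,0],"angular":[0,0,0]},{"slide":[0.33,-1,0],"angular":[0,0,0]}]'
python3 -c "
from h import *
to(5,.15)"
```

```text
time: 1.68
tool_pos: [0.3553, -0.4003, 0.4044]
tcp_rot: [-3.13, 0.269, 0.0]
wrist_force: [0.2, -0.3, 0.2]
width: 0.002
time: 2.1
tool_pos: [0.4174, -0.2842, 0.4045]
tcp_rot: [-3.13, 0.269, 0.0]
wrist_force: [0.2, 0.4, 0.4]
width: 0.004
time: 2.52
tool_pos: [0.4795, -0.1682, 0.4045]
tcp_rot: [-3.13, 0.269, 0.0]
wrist_force: [0.3, 0.1, 0.4]
width: 0.001
t 2.5167 tip [ 0.4794 -0.1682  0.2315] F [0.29 0.06 0.41] w 0.001 toolx [ 0.985 -0.171 -0.   ] z [-0.  0. -1.]
units to go [ 0.6  -2.06  3.26]
```

```bash
python3 -m creep '[{"slide":[0.3,-1,1],"angular":[0,0,0]},{"slide":[0.3,-1,1],"angular":[0,0,0]},{"slide":[0,-0.06,1],"angular":[0,0,0]},{"slide":[0,0,1],"angular":[0,0,0]},{"slide":[0,0,0],"angular":[0,0,0]}]'
python3 - <<'E'
from h import *
to(5,.082)
for n in ("scene","wrist"):
    p,d=imaging.read_camera(n); cv2.imwrite(f"pics/{n}1.png",p[:,:,::-1])
E
```

```text
time: 2.93
tool_pos: [0.5003, -0.1198, 0.299]
tcp_rot: [-3.128, 0.267, 0.016]
wrist_force: [-1.8, 1.0, -0.5]
width: 0.002
t 2.9333 tip [ 0.4986 -0.1193  0.126 ] F [-1.76  1.03 -0.46] w 0.002 toolx [ 0.985 -0.169 -0.011] z [-0.01   0.003 -1.   ]
units to go [ 0.2  -0.    1.76]
```

View pics/scene1.png

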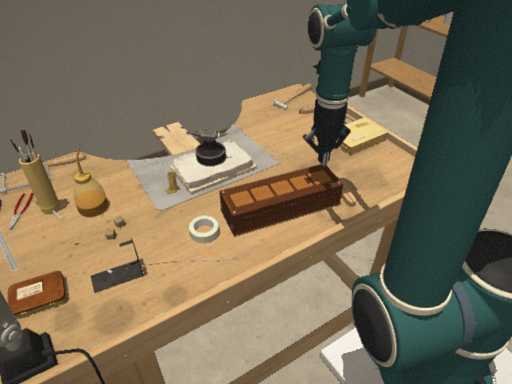

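View pics/wrist1.png

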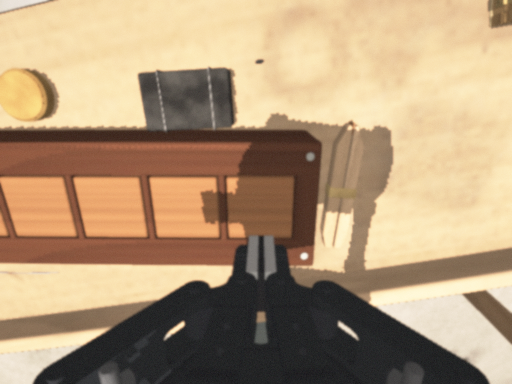

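The scene view shows the fingertips above the -y end tile at (325,165). The wrist view shows the shut tips at (262,240), over the row beside tile 5. I go down to just above the tile.

```bash
python3 -m creep '[{"slide":[0.1,0,0.8],"angular":[0,0,0]},{"slide":[0,0,0.6],"angular":[0,0,0]},{"slide":[0,0,0.24],"angular":[0,0,0]},{"slide":[0,0,0],"angular":[0,0,0]},{"slide":[0,0,0],"angular":[0,0,0]}]'
python3 -c "
from h import *
to(5,.076)"
```

```text
time: 3.45
tool_pos: [0.5058, -0.1223, 0.265]
tcp_rot: [3.129, -0.272, 0.002]
wrist_force: [-0.4, 0.0, 0.5]
width: 0.001
t 3.45 tip [ 0.5061 -0.1223  0.092 ] F [-0.4   0.05  0.46] w 0.001 toolx [ 0.985 -0.172  0.002] z [ 0.002 -0.    -1.   ]
units to go [-0.14 -0.07  0.64]
```

```bash
python3 -m creep '[{"slide":[-0.13,-0.06,0.3],"angular":[0,0,0]},{"slide":[0,0,0.1],"angular":[0,0,0]},{"slide":[0,0,0],"angular":[0,0,0]},{"slide":[0,0,0],"angular":[0,0,0]},{"slide":[0,0,0],"angular":[0,0,0]}]'
python3 -c "
from h import *
to(5,.076)"
python3 -m creep '[{"slide":[0,0,0.04],"angular":[0,0,0]},{"slide":[0,0,0.04],"angular":[0,0,0]},{"slide":[0,0,0.04],"angular":[0,0,0]},{"slide":[0,0,0],"angular":[0,0,0]},{"slide":[0,0,0],"angular":[0,0,0]}]'
python3 -c "
from h import *
to(5,.076)"
```

```text
time: 3.87
tool_pos: [0.5025, -0.1197, 0.2539]
tcp_rot: [3.13, -0.271, 0.001]
wrist_force: [0.3, 0.8, -0.6]
width: -0.001
t 3.8667 tip [ 0.5026 -0.1198  0.0809] F [ 0.27  0.8  -0.62] w -0.001 toolx [ 0.985 -0.172  0.   ] z [ 0. -0. -1.]
units to go [0.02 0.01 0.2 ]
time: 4.28
tool_pos: [0.5023, -0.1197, 0.2505]
tcp_rot: [-3.13, 0.271, 0.001]
wrist_force: [0.6, -0.4, 0.7]
width: -0.001
t 4.2833 tip [ 0.5023 -0.1197  0.0775] F [ 0.62 -0.45  0.7 ] w -0.001 toolx [ 0.985 -0.172 -0.   ] z [-0.  0. -1.]
units to go [0.03 0.01 0.06]
```

```bash
for i in 1; do python3 -m creep '[{"slide":[0,0,0.06],"angular":[0,0,0]},{"slide":[0,0,0],"angular":[0,0,0]},{"slide":[0,0,0],"angular":[0,0,0]}]'; done
python3 -m creep '[{"slide":[0,0,0.04],"angular":[0,0,0]},{"slide":[0,0,0],"angular":[0,0,0]},{"slide":[0,0,0],"angular":[0,0,0]}]'
python3 -m creep '[{"slide":[0,0,0.04],"angular":[0,0,0]},{"slide":[0,0,0],"angular":[0,0,0]},{"slide":[0,0,0],"angular":[0,0,0]}]'
python3 -m creep '[{"slide":[0,0,0.04],"angular":[0,0,0]},{"slide":[0,0,0],"angular":[0,0,0]},{"slide":[0,0,0],"angular":[0,0,0]}]'
```

```text
time: 4.53
tool_pos: [0.5025, -0.1198, 0.2492]
tcp_rot: [3.13, -0.271, 0.0]
wrist_force: [-0.2, -0.3, 1.3]
width: -0.001
time: 4.78
tool_pos: [0.5025, -0.1198, 0.2484]
tcp_rot: [3.13, -0.271, 0.0]
wrist_force: [0.1, -0.4, 1.6]
width: 0.0
time: 5.03
tool_pos: [0.5025, -0.1198, 0.2475]
tcp_rot: [3.13, -0.271, 0.001]
wrist_force: [-0.9, -0.6, 4.6]
width: -0.003
time: 5.28
tool_pos: [0.5026, -0.1198, 0.2467]
tcp_rot: [3.13, -0.271, 0.001]
wrist_force: [-1.5, 0.9, 7.1]
width: -0.001
```

Tile 5 rises at 2.5 N/mm, reaching 7 N at about 2.3 mm, so it is a cover. I move to tile 4.

```bash
python3 -m creep '[{"slide":[0,0,-0.5],"angular":[0,0,0]},{"slide":[0,-0.8,0],"angular":[0,0,0]},{"slide":[0,-0.8,0],"angular":[0,0,0]},{"slide":[0,-0.64,0],"angular":[0,0,0]},{"slide":[0,0,0.3],"angular":[0,0,0]}]'
python3 -m creep '[{"slide":[0,0,0.1],"angular":[0,0,0]},{"slide":[0,0,0],"angular":[0,0,0]},{"slide":[0,0,0],"angular":[0,0,0]}]'
python3 -c "
from h import *
to(4,.076)"
python3 -m creep '[{"slide":[0,0,0.06],"angular":[0,0,0]},{"slide":[0,0,0],"angular":[0,0,0]},{"slide":[0,0,0],"angular":[0,0,0]}]'
python3 -m creep '[{"slide":[0,0,0.06],"angular":[0,0,0]},{"slide":[0,0,0],"angular":[0,0,0]},{"slide":[0,0,0],"angular":[0,0,0]}]'
```

```text
time: 5.7
tool_pos: [0.5128, -0.0628, 0.2519]
tcp_rot: [-3.129, 0.268, -0.004]
wrist_force: [0.3, -0.3, 0.4]
width: 0.002
time: 5.95
tool_pos: [0.5119, -0.0649, 0.2484]
tcp_rot: [-3.13, 0.272, 0.001]
wrist_force: [-0.1, 1.8, 1.8]
width: 0.004
t 5.95 tip [ 0.5117 -0.0648  0.0754] F [-0.06  1.77  1.84] w 0.004 toolx [ 0.985 -0.172 -0.001] z [-0.001  0.    -1.   ]
units to go [ 0.04 -0.   -0.02]
time: 6.2
tool_pos: [0.5119, -0.065, 0.2474]
tcp_rot: [-3.13, 0.272, 0.0]
wrist_force: [-1.3, 2.5, 5.3]
width: 0.001
time: 6.45
tool_pos: [0.5119, -0.065, 0.2463]
tcp_rot: [3.13, -0.272, -0.001]
wrist_force: [-2.6, 2.6, 7.2]
width: -0.0
```

Tile 4 behaves the same way: 7.2 N at about 2.7 mm, so it is a cover. Next is tile 3.

```bash
python3 -m creep '[{"slide":[0.02,0,-0.5],"angular":[0,0,0]},{"slide":[0,-0.8,0],"angular":[0,0,0]},{"slide":[0,-0.8,0],"angular":[0,0,0]},{"slide":[0,-0.62,0],"angular":[0,0,0]},{"slide":[0,0,0.3],"angular":[0,0,0]}]'
python3 -m creep '[{"slide":[0,0,0.08],"angular":[0,0,0]},{"slide":[0,0,0],"angular":[0,0,0]},{"slide":[0,0,0],"angular":[0,0,0]}]'
python3 -c "
from h import *
to(3,.076)"
python3 -m creep '[{"slide":[0,0,0.06],"angular":[0,0,0]},{"slide":[0,0,0],"angular":[0,0,0]},{"slide":[0,0,0],"angular":[0,0,0]}]'
python3 -m creep '[{"slide":[0,0,0.06],"angular":[0,0,0]},{"slide":[0,0,0],"angular":[0,0,0]},{"slide":[0,0,0],"angular":[0,0,0]}]'
```

```text
time: 6.87
tool_pos: [0.523, -0.0089, 0.2517]
tcp_rot: [-3.13, 0.269, -0.005]
wrist_force: [0.0, -0.1, -0.4]
width: -0.0
time: 7.12
tool_pos: [0.5219, -0.0106, 0.2485]
tcp_rot: [3.13, -0.272, -0.001]
wrist_force: [-0.0, 2.7, 2.6]
width: 0.001
t 7.1167 tip [ 0.5218 -0.0106  0.0755] F [-0.04  2.67  2.56] w 0.001 toolx [ 0.985 -0.173 -0.001] z [-0.001 -0.    -1.   ]
units to go [ 0.02 -0.04 -0.02]
time: 7.37
tool_pos: [0.522, -0.0106, 0.2474]
tcp_rot: [3.129, -0.272, -0.0]
wrist_force: [-1.8, 1.2, 4.3]
width: 0.004
time: 7.62
tool_pos: [0.522, -0.0106, 0.2463]
tcp_rot: [3.129, -0.271, -0.0]
wrist_force: [-3.6, 0.5, 7.1]
width: -0.001
```

Tile 3 is also a cover (7.1 N). Next is tile 2.

```bash
python3 -m creep '[{"slide":[0.02,0,-0.5],"angular":[0,0,0]},{"slide":[0,-0.8,0],"angular":[0,0,0]},{"slide":[0,-0.8,0],"angular":[0,0,0]},{"slide":[0,-0.64,0],"angular":[0,0,0]},{"slide":[0,0,0.3],"angular":[0,0,0]}]'
python3 -m creep '[{"slide":[0,0,0.08],"angular":[0,0,0]},{"slide":[0,0,0],"angular":[0,0,0]},{"slide":[0,0,0],"angular":[0,0,0]}]'
python3 -c "
from h import *
to(2,.076)"
python3 -m creep '[{"slide":[0,0,0.06],"angular":[0,0,0]},{"slide":[0,0,0],"angular":[0,0,0]},{"slide":[0,0,0],"angular":[0,0,0]}]'
python3 -m creep '[{"slide":[0,0,0.06],"angular":[0,0,0]},{"slide":[0,0,0],"angular":[0,0,0]},{"slide":[0,0,0],"angular":[0,0,0]}]'
```

```text
time: 8.03
tool_pos: [0.5332, 0.0464, 0.2517]
tcp_rot: [-3.129, 0.269, -0.005]
wrist_force: [1.0, 0.0, 0.5]
width: -0.003
time: 8.28
tool_pos: [0.5316, 0.0442, 0.2479]
tcp_rot: [3.129, -0.272, -0.003]
wrist_force: [0.4, 0.1, 0.5]
width: -0.003
t 8.2833 tip [0.5312 0.0441 0.0749] F [0.36 0.07 0.52] w -0.003 toolx [ 0.985 -0.172 -0.002] z [-0.002 -0.001 -1.   ]
units to go [ 0.02 -0.05 -0.05]
time: 8.53
tool_pos: [0.532, 0.0445, 0.2469]
tcp_rot: [3.13, -0.272, -0.001]
wrist_force: [-0.7, -0.1, 0.5]
width: 0.001
time: 8.78
tool_pos: [0.5322, 0.0449, 0.2457]
tcp_rot: [3.13, -0.271, 0.0]
wrist_force: [-0.2, -2.4, 2.2]
width: -0.0
```

Tile 2 carries only 2 N at 3.3 mm, so it yields and is the catch. I press on.

```bash
python3 -m creep '[{"slide":[0,0,0.06],"angular":[0,0,0]},{"slide":[0,0,0],"angular":[0,0,0]},{"slide":[0,0,0],"angular":[0,0,0]}]'
python3 -m creep '[{"slide":[0,0,0.06],"angular":[0,0,0]},{"slide":[0,0,0],"angular":[0,0,0]},{"slide":[0,0,0],"angular":[0,0,0]}]'
python3 -m creep '[{"slide":[0,0,0.06],"angular":[0,0,0]},{"slide":[0,0,0],"angular":[0,0,0]},{"slide":[0,0,0],"angular":[0,0,0]}]'
```

```text
time: 9.03
tool_pos: [0.5322, 0.045, 0.2442]
tcp_rot: [3.129, -0.271, 0.0]
wrist_force: [-1.2, -0.9, 4.4]
width: 0.001
time: 9.28
tool_pos: [0.5323, 0.0451, 0.2426]
tcp_rot: [-3.13, 0.271, -0.001]
wrist_force: [-0.5, -1.3, 3.0]
width: 0.001
time: 9.53
tool_pos: [0.5323, 0.0451, 0.2414]
tcp_rot: [-3.13, 0.271, -0.001]
wrist_force: [-0.2, -1.9, 4.7]
width: 0.0
```

```bash
python3 -m creep '[{"slide":[0,0,0.06],"angular":[0,0,0]},{"slide":[0,0,0],"angular":[0,0,0]},{"slide":[0,0,0],"angular":[0,0,0]}]'
python3 -m creep '[{"slide":[0,0,0.06],"angular":[0,0,0]},{"slide":[0,0,0],"angular":[0,0,0]},{"slide":[0,0,0],"angular":[0,0,0]}]'
```

```text
time: 9.78
tool_pos: [0.5324, 0.0452, 0.2413]
tcp_rot: [3.13, -0.271, 0.0]
wrist_force: [-5.5, -3.1, 14.9]
width: 0.0
time: 10.03
tool_pos: [0.5325, 0.0451, 0.2412]
tcp_rot: [3.13, -0.271, -0.0]
wrist_force: [-10.0, -2.3, 23.0]
width: 0.001
```

It met the stop at 8 mm with 23 N. I lift clear and check.

```bash
python3 -m creep '[{"slide":[0,0,-0.3],"angular":[0,0,0]},{"slide":[0,0,-1],"angular":[0,0,0]},{"slide":[0,0,-1],"angular":[0,0,0]},{"slide":[0,0,-1],"angular":[0,0,0]},{"slide":[0,0,-1],"angular":[0,0,0]}]'
python3 -m creep '[{"slide":[0,1,-0.5],"angular":[0,0,0]},{"slide":[0,1,0],"angular":[0,0,0]},{"slide":[0,1,0],"angular":[0,0,0]},{"slide":[0,1,0],"angular":[0,0,0]},{"slide":[0,1,0],"angular":[0,0,0]}]'
python3 -m creep '[{"slide":[0,1,0],"angular":[0,0,0]},{"slide":[0,1,0],"angular":[0,0,0]},{"slide":[0,1,0],"angular":[0,0,0]},{"slide":[0,1,0],"angular":[0,0,0]},{"slide":[0,1,0],"angular":[0,0,0]}]'
python3 -m creep '[{"slide":[0,1,0],"angular":[0,0,0]},{"slide":[0,1,0],"angular":[0,0,0]},{"slide":[0,1,0],"angular":[0,0,0]},{"slide":[0,0,0],"angular":[0,0,0]},{"slide":[0,0,0],"angular":[0,0,0]}]'
python3 - <<'E'
from h import *
for n in ("scene","top"):
    p,d=imaging.read_camera(n); np.savez(n+"2.npz",p=p,d=d)
    cv2.imwrite(f"pics/{n}2.png",cv2.resize(p[130:260,160:390,::-1],None,fx=3,fy=3))
    o=np.load(n+"0.npz")
    if n=="top":
        print("depth change tile1..5 (mm)",[round(float(np.median(d[v-4:v+5,u-4:u+5])-np.median(o['d'][v-4:v+5,u-4:u+5]))*1000,1) for u,v in((234,198),(259,202),(283,207),(308,211),(333,215))])
        for nm,(x0,x1,y0,y1) in dict(tape=(170,210,172,216),wax=(236,258,156,177),char=(288,324,166,190),clamp=(350,370,196,252)).items():
            df=np.abs(p[y0:y1,x0:x1].astype(int)-o['p'][y0:y1,x0:x1]).max(2); print(nm,'px changed >40:',(df>40).sum(),'of',df.size)
E
```

```text
time: 10.45
tool_pos: [0.5319, 0.0455, 0.3459]
tcp_rot: [-3.129, 0.271, 0.002]
wrist_force: [0.6, 0.5, 0.2]
width: 0.001
time: 10.87
tool_pos: [0.5104, -0.0786, 0.3577]
tcp_rot: [-3.129, 0.27, -0.0]
wrist_force: [0.3, -0.6, 0.2]
width: -0.002
time: 11.28
tool_pos: [0.4889, -0.2019, 0.3574]
tcp_rot: [-3.129, 0.271, -0.0]
wrist_force: [0.3, 0.6, -0.2]
width: 0.004
time: 11.7
tool_pos: [0.4761, -0.2758, 0.3574]
tcp_rot: [-3.128, 0.275, 0.0]
wrist_force: [0.8, 0.7, -0.5]
width: 0.004
depth change tile1..5 (mm) [0.0, 8.2, -0.4, 0.3, -0.6]
tape px changed >40: 0 of 1760
wax px changed >40: 0 of 462
char px changed >40: 0 of 864
clamp px changed >40: 0 of 1120
```

View pics/top2.png

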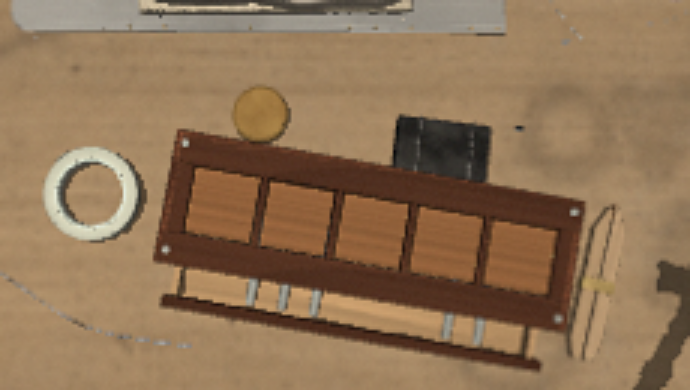

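View pics/scene2.png

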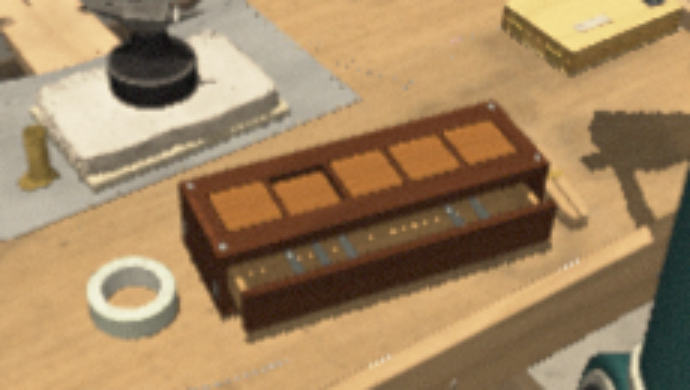

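The crops show tile 2 sunk (scene crop about (305,190)). The drawer stands out evenly along the front, with its front from (165,300) to (540,365) in the top crop. The loose things have not moved, and the arm is clear.

```bash
python3 -c "
from workcell import order
print(order.finish_job())"
```

```text
the job is handed in; nothing more can be done
None
```

The catch is tile 2. I pressed it to its stop, the drawer came out, and I handed the job in with the arm clear after about 12 s of the 42 s allowed.

- **Search:** I felt tiles 5, 4 and 3 in turn. Each rose at roughly 2.5 N/mm to about 7 N at 2.5 mm, as covers do. Tile 1 was not touched.
- **Press:** Tile 2 sank at 2 to 5 N and met its stop about 8 mm down. The highest wrist force I read there was about 23 N vertically, about 25 N in all.
- **Last checks:** The top camera's depth reads tile 2 as 8.2 mm lower and the other four unchanged within 0.6 mm. Both views show the drawer standing out evenly; I did not measure how far. The picture areas of the tape roll, wax disc, charcoal block and ring clamp are unchanged.
- **Failed or disagreeing:** One move command was refused for a missing "angular" entry and moved nothing. The two cameras placed the tiles up to about 5 mm apart along y, so I used the average. No check failed.

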